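# Prime the studio mill: park the stop pin, hold the bayonet lid at half-way

### The job

Unlock the small clay mill: draw the red-handled stop pin out of its bore and park it upright in the yellow open notch on the mill's side, resting on its collar. Then insert the orange bayonet lid into the mill's mouth and twist it clockwise until the white pointer stands on the green half-way mark, never as far as the red lock mark. Finish while still gripping the lid and holding it there against the spring, and leave the other things on the bench alone.

Things in the scene. Friction and masses are not known exactly. Their poses are not given: they have to be found in the camera images.
- mill: Fixed clay mill: grey deck block 40 mm high (mill x -65 to 105 mm, y -70 to 100 mm) with an aluminium drum (108 mm outside diameter, rim 75 mm above the bench). Origin: on the drum's axis at bench height; z up. Green half-way mark on the deck (16 mm wide) at 30 degrees, red lock mark at about -5 degrees from the mill's +x, anticlockwise positive.
- mouth (a point): Centre of the drum's top rim, on its axis, 75 mm above the bench; axes as the mill's. The lip (5 mm thick, inner diameter 76 mm) has two entry gaps, about 23 mm wide, at the mill's +x and -x sides; below the lip there is room to diameter 92 mm. A stop under the lip prevents turning the lid anticlockwise.
- bore (a point): Mouth of the pin's bore, on the deck's top at (48.2, 81.9) mm in the mill's frame, 40 mm above the bench; bore 9.5 mm wide, 34 mm deep, vertical.
- notch (a point): Parking place: in the yellow slot at (20, -90) mm in the mill's frame, at its top face, 40 mm above the bench. The slot is 12 mm wide (mill x), runs along mill y from -105 (open end) to -70, is 10 mm thick, open above and below. A parked pin's origin lies here.
- pin: Loose stop pin, about 50 g: steel shank 8 mm diameter, 30 mm long, tapered foot; collar 20 mm diameter, 4 mm thick; red round grip 14 mm diameter, 4 to 46 mm above the origin. Origin: centre of the collar's underside; z up along the grip. It starts upright in the bore, collar on the deck, blocking the pointer.
- lid: Loose bayonet lid, about 0.18 kg, upright on the bench. Origin: centre of underside; z up. White plug 70 mm diameter, 20 high; lugs at +x and -x (14 wide, out to 43 from the axis, z 4 to 12.5); orange cap 104 diameter, z 20 to 28; black grip bar along x (60 x 16, z 28 to 62). Same after a half turn. Enters with its x along the mill's x, within 5 degrees; fully in: origin 20 mm below point mouth.
- collar (a joint): Turn (rad) of the black collar with white pointer: 0 at rest, growing clockwise from above. The inserted lid, after 0.1 to 0.2 rad of its own turn, drives it. 0.7 is half-way (green mark), from 1.2 the lock takes (red mark), 1.4 the end. A spring pushes back: 0.04 N m at 0, 0.11 N m at 0.7. It turns only with the pin out of the bore.
- pointer_tip (a point): Tip of the white pointer (8 mm wide, top 12 mm above the deck), 96 mm from the drum's axis; at rest at 70 degrees anticlockwise from the mill's +x.
- foil_tray: Bystander: aluminium tray 120 x 200 x 50 mm, origin under its centre.
- glaze_jar: Bystander: jar with blue cap, 66 mm diameter, 90 mm high, origin under its centre.
- card_tube: Bystander: upright cardboard tube, 48 mm diameter, 100 mm high, origin under its centre.
- clay_egg: Bystander: white clay egg form, 54 mm diameter, 48 mm high, origin under its centre.
Not all that is in view belongs to the job. Leave any purple or turquoise look-alike of the lid alone.

How it is judged (in metres and radians):
On the way, in this order (a step that is already met when the one before it is completed fails the run):
1. the pin stands parked in the notch, let go, before the lid goes in (x of pin in the frame of notch between -0.004 and 0.004 m and y of pin in the frame of notch between -0.013 and 0.013 m and z of pin in the frame of notch between -0.003 and 0.004 m and angle between pin's own z axis and vertical below 0.2 rad and contact force between the fingers and pin below 0.1 N and distance between lid and mouth above 0.06 m), for 0.2 s.
2. the lid is fully in the mouth at the entry position, not yet twisted (horizontal distance between lid and mouth below 0.005 m and z of lid in the frame of mouth between -0.024 and -0.0165 m and angle between lid's own z axis and vertical below 0.1 rad and value of joint collar below 0.2 rad and angle between the x axis of lid and the x axis of mill, either way round below 0.25 rad), for 0.1 s.
At the end, for the whole second after the job is handed in: Pin in the notch (4 mm across, 13 mm along, collar down within 4 mm, tilt under 0.2 rad, untouched); lid in the mouth (5 mm off-axis, rim gap 3.5 mm, tilt under 0.1 rad), twisted over 0.55 rad and gripped (over 2 N), pointer still (0.1 rad/s) and within 0.12 rad of half-way (0.7) (x of pin in the frame of notch between -0.004 and 0.004 m and y of pin in the frame of notch between -0.013 and 0.013 m and z of pin in the frame of notch between -0.003 and 0.004 m and angle between pin's own z axis and vertical below 0.2 rad and contact force between the fingers and pin below 0.1 N and horizontal distance between lid and mouth below 0.005 m and z of lid in the frame of mouth between -0.024 and -0.0165 m and angle between lid's own z axis and vertical below 0.1 rad and value of joint collar between 0.58 and 0.82 rad and velocity of joint collar between -0.1 and 0.1 rad/s and angle between the x axis of lid and the x axis of mill, either way round above 0.55 rad and contact force between the fingers and lid above 2 N); the arm keeps its last pose, push and grip.
It fails at once if the collar reached the lock (1.2 rad) (value of joint collar above 1.2 rad).
It fails at once if the foil tray was disturbed (moved 25 mm or tipped) (distance of foil_tray from where it was at the start of the episode above 0.025 m or angle between foil_tray's own z axis and vertical above 0.4 rad).
It fails at once if the glaze jar was disturbed (moved 25 mm or tipped) (distance of glaze_jar from where it was at the start of the episode above 0.025 m or angle between glaze_jar's own z axis and vertical above 0.4 rad).
It fails at once if the cardboard tube was disturbed (moved 25 mm or tipped) (distance of card_tube from where it was at the start of the episode above 0.025 m or angle between card_tube's own z axis and vertical above 0.4 rad).
It fails at once if the clay egg was disturbed (moved 25 mm or tipped) (distance of clay_egg from where it was at the start of the episode above 0.025 m or angle between clay_egg's own z axis and vertical above 0.4 rad).
It also fails if it takes over 61 s, if anything falls off the work surface, if the arm or the gripper's body presses on something with over 40 N, if the wrist force passes 120 N, or if a joint passes its speed limit or range.

### The arm

A 6-joint arm with a two-finger parallel gripper is mounted at the origin on the work surface. World frame = base frame: x ahead of the robot, y to its left, z up, the work surface at z = 0. Lengths are in m, angles in degrees, forces in N, time in s.
With the tool pointing down it reaches from about 0.3 to 0.75 m from the base axis. Payload 8.5 kg.
Tool frame: the origin (TCP) lies midway between the tips of the shut fingers; the grasp point (between the pads) lies 19 mm behind it (env.tcp_to_grasp is the z of the grasp point in the tool frame, in m); z points along the fingers, y is the line along which they close (so a half turn about z gives the same grasp; the last joint's range is limited). The gripper opens to 85 mm and grips with 20 to 120 N. Pads are 22 mm wide; open, the fingers measure 114 mm over their backs; the gripper's body (76 mm by 85 mm) begins 54 mm behind the grasp point. The pads swing forward as they close: fully open they stand 13 mm farther back than shut.
Start: joints at [52.695, 21.807, 74.336, -0, 83.858, -12.336], TCP at [0.232, 0.499, 0.231] pointing down, gripper open.
Joint ranges: [-178.18, 178.18], [-50.72, 133.34], [12.68, 142.11], [-81.47, 261.47], [9.98, 163.14], [-165.26, 165.26]. Speed limits (degrees/s): [136.94, 136.94, 180, 180, 180, 180].

### API

Orientations are given as a 3x3 rotation matrix whose columns are the frame's x, y, z axes.
In Python, from rig import env, imaging, job, models gives the robot as it stands. The module is installed in compiled form; this text tells all that it offers.
- The arm moves only by the tool jog_arm, never from a script. Its argument "plan" is text: rows parted by semicolons, each of 7 numbers parted by spaces: the turn, a rotation vector about the tool's x, y, z in degrees, then the shift along the tool's x, y, z in cm, then the closure in counts, from 0 (fully open) to 255 (shut). In form: rx ry rz x y z claw; .... A call has 1 to 10 rows; each row shifts and turns the commanded pose from where the row before left it, along the tool's axes as they then stand; what a row does not reach is not made up. A row lasts 1/12 s, in which the tool goes at most 41.7 mm and 7.16 degrees, less where a joint would pass 70% of its speed; a pose out of reach is approached as far as the arm can. A call with a gripper value outside its range is refused whole. The fingers move at their own pace and stop on an object; "grip_force" is the grip in N (left out, the last holds). Time passes only in rows, so rows that do not move let the fingers close. It gives the time, the measured TCP pose, the force, the opening and the grip force at its end, in the units of the state.
- env.observe(): the state, without advancing time (a new reading comes with each control period).
- imaging.get_image(name): name is "side" or "top"; returns a dict with "pixels" (480x640x3 uint8, red, green, blue), "depth" (480x640 float32, m along the optical axis (not along the pixel's ray), 0 where there is no reading), "fov_y" (degrees; the focal length in pixels is half the picture's height over the tangent of half this angle, whatever the lens; pixels are square), "cx", "cy" (the principal point, pixels), "distortion" ([k1, k2, p1, p2, k3] as OpenCV has them; the pictures are not rectified), "world_from_camera" (4x4, takes a point from camera to world coordinates). Camera axes: x right, y down, z forward; pixel columns grow to the right and rows downward; lengths in m; the calibration is good to about 2 mm. A picture is of the moment at which its call begins.
- job.close_job(): hands the job in; it is judged then, once.
Trained networks look in the newest picture that a camera, given by its name, has taken for a name from the list of things; names that differ only in an ending like _2 or _b are one class to them, and where a whole thing is asked for, a point or a joint stands for the part that bears it (a point fixed in the world has none). Each returns a list of dicts, best first, with "confidence" (0 to 1); they miss things now and then, are a little off and sometimes report something else, mostly with a low value. They report only what shows in the picture. A call takes as long as a camera call. They do not tell look-alikes from the thing itself.
- models.outline_of(camera, query): "region" (480x640 bool, what is visible of it) and "bbox" ([centre column, centre row, width, height] in pixels, round what is visible of it).
- models.tip_of(camera, query): "at" ([column, row] in pixels: a listed point, or the origin of a listed thing).
The state is a dict: "time_s": time; "q": joint angles; "qvel": joint speeds; "joint_efforts": joint torques, N m; "position": TCP position; "tool_rot": TCP orientation; "ft_force": force on the tool from outside, world axes, zero at the start; "wrist_torque": the same for the moment, N m; "grip_width": finger opening in m; "gripper_force": force on a finger pad.
Only numpy, scipy, OpenCV 4.12 (cv2) and the standard library are available. Lean on these libraries where they do the work, as an engineer would, in place of code of your own. Each camera call takes 0.05 s, during which the arm holds its last target. There are 200 camera calls.

## Working session

There is one attempt and no reset: what is moved stays moved. The work goes in short steps, Python scripts to look and compute and a tool call to move; the robot and the scene stay as the last step left them, time stands still between calls to the robot, and variables do not carry over. Pictures are saved under pics/ and viewed, at most 12 in all, crops included, and the job is handed in when it is done.

Besides the shell and the picture viewer there is one more tool, called in YAML: its name, and indented under it one key for each argument. jog_arm: Moves the arm, as the interface text tells. Its arguments: {"type":"object","properties":{"plan":{"type":"string"},"grip_force":{"type":"number"}},"required":["plan"]}

```bash
mkdir -p pics
cat > h.py <<'E'
import numpy as np, cv2
from rig import env, imaging, job, models
def cam(n):
    im=imaging.get_image(n); f=240/np.tan(np.radians(im["fov_y"])/2)
    im["K"]=np.array([[f,0,im["cx"]],[0,f,im["cy"]],[0,0,1]]); im["D"]=np.array(im["distortion"]); return im
def rays(im,px):
    u=cv2.undistortPoints(np.array(px,float).reshape(-1,1,2),im["K"],im["D"]).reshape(-1,2)
    return np.c_[u,np.ones(len(u))]
def at_z(im,px,z):
    T=np.array(im["world_from_camera"]); d=rays(im,px)@T[:3,:3].T; o=T[:3,3]
    return o+d*((z-o[2])/d[:,2])[:,None]
def at_depth(im,px):
    p=np.array(px,int).reshape(-1,2); T=np.array(im["world_from_camera"])
    d=im["depth"][p[:,1],p[:,0]]; return (rays(im,px)*d[:,None])@T[:3,:3].T+T[:3,3]
def proj(im,P):
    T=np.linalg.inv(np.array(im["world_from_camera"]))
    return cv2.projectPoints(np.array(P,float).reshape(-1,1,3),cv2.Rodrigues(T[:3,:3])[0],T[:3,3],im["K"],im["D"])[0].reshape(-1,2)
def save(im,name,crop=None,s=1):
    a=im["pixels"][:,:,::-1]
    if crop: a=a[crop[1]:crop[3],crop[0]:crop[2]]
    cv2.imwrite("pics/"+name,cv2.resize(a,None,fx=s,fy=s,interpolation=cv2.INTER_CUBIC))
E
python3 - <<'E'
from h import *
np.set_printoptions(precision=4,suppress=True)
for c in("top","side"):
    im=cam(c); save(im,c+"0.png"); print(c,np.array(im["world_from_camera"]),im["fov_y"])
    for q in("mill","mouth","bore","notch","pin","lid","collar","pointer_tip"):
        try: print(q,[(np.round(r["at"],1).tolist(),round(r["confidence"],2)) for r in models.tip_of(c,q)][:3])
        except Exception as e: print(q,e)
    for q in("lid","pin","mill"): print(q,[(np.round(r["bbox"]).tolist(),round(r["confidence"],2)) for r in models.outline_of(c,q)][:4])
s=env.observe(); print(s["position"],s["tool_rot"],s["time_s"],env.tcp_to_grasp)
E
```

```text
top [[-0.0062 -0.9801  0.1985  0.2433]
 [-1.      0.0062 -0.0005  0.0005]
 [-0.0007 -0.1985 -0.9801  1.7093]
 [ 0.      0.      0.      1.    ]] 43.88135143506083
mill [([269.8, 250.5], 0.62)]
mouth [([267.3, 241.1], 0.75)]
bore [([238.5, 229.9], 0.65)]
notch [([304.0, 239.7], 0.88), ([377.0, 248.3], 0.43)]
pin [([240.2, 229.7], 0.54)]
lid [([425.1, 253.6], 0.83), ([367.9, 310.4], 0.74), ([378.5, 200.1], 0.69)]
collar it knows: bore, card_tube, clay_egg, foil_tray, glaze_jar, lid, mill, mouth, notch, pin, pointer_tip
pointer_tip [([237.7, 235.3], 0.71)]
lid [([376.0, 250.0, 34.0, 38.0], 0.96), ([426.0, 254.0, 33.0, 36.0], 0.74), ([381.0, 196.0, 39.0, 29.0], 0.62), ([370.0, 307.0, 41.0, 36.0], 0.57)]
pin [([241.0, 230.0, 7.0, 3.0], 0.64)]
mill [([268.0, 243.0, 75.0, 60.0], 0.77)]
side [[-0.9594 -0.2189  0.1777  0.3655]
 [-0.2813  0.7029 -0.6533  0.7937]
 [ 0.0181 -0.6768 -0.7359  0.996 ]
 [ 0.      0.      0.      1.    ]] 44.407279834723816
mill [([295.6, 312.5], 0.77)]
mouth [([298.6, 292.1], 0.72)]
bore [([260.0, 327.8], 0.64)]
notch [([303.9, 262.7], 0.88)]
pin []
lid [([337.3, 215.2], 0.8), ([277.0, 192.3], 0.74), ([406.3, 230.7], 0.7)]
collar it knows: bore, card_tube, clay_egg, foil_tray, glaze_jar, lid, mill, mouth, notch, pin, pointer_tip
pointer_tip [([267.5, 329.7], 0.94)]
lid [([339.0, 204.0, 46.0, 30.0], 0.9), ([407.0, 223.0, 43.0, 36.0], 0.86), ([361.0, 165.0, 42.0, 36.0], 0.64), ([278.0, 184.0, 47.0, 37.0], 0.63)]
pin [([259.0, 319.0, 11.0, 25.0], 0.46)]
mill [([282.0, 312.0, 114.0, 104.0], 0.57)]
[0.2321 0.4986 0.2313] [[-0.9065  0.4221 -0.    ]
 [ 0.4221  0.9065 -0.    ]
 [ 0.     -0.     -1.    ]] 1.1 -0.0187
```

Run:
```python
import cv2,numpy as np
a=cv2.imread("pics/top0.png")[150:350,200:460]; b=cv2.imread("pics/side0.png")[120:380,180:500]
cv2.imwrite("pics/t1.png",cv2.resize(a,None,fx=3,fy=3,interpolation=2)); cv2.imwrite("pics/s1.png",cv2.resize(b,None,fx=2.3,fy=2.3,interpolation=2))
```

```text
(no output)
```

View pics/t1.png

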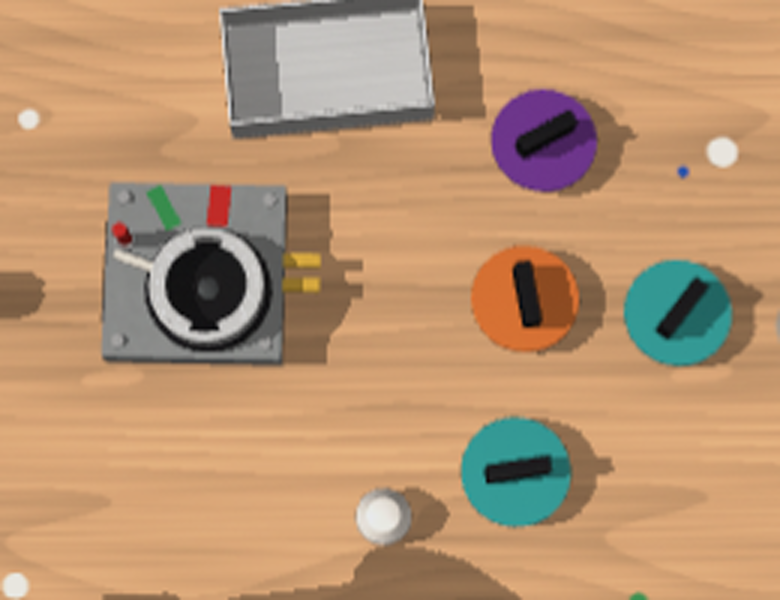

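View pics/s1.png

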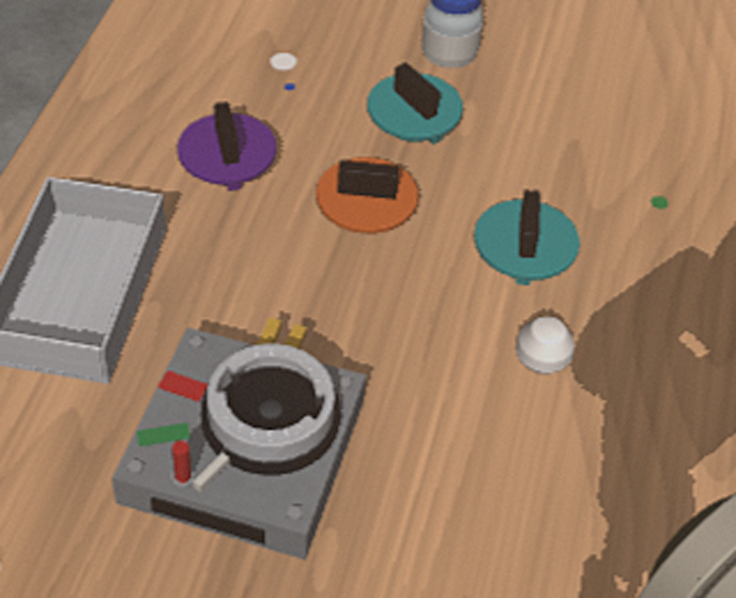

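The pictures show the orange lid, the only one of that colour, at top (375,249); it is the one meant. Purple (381,196) and turquoise (426,254) and (371,307) are look-alikes. The mill is at (267,243), with the red pin at (241,229) and the yellow slot at (302,239). Next I measure from colour and depth in both cameras.

```bash
cat > meas.py <<'E'
from h import *
np.set_printoptions(precision=4,suppress=True)
def cloud(im):
    v,u=np.mgrid[0:480,0:640]; px=np.c_[u.ravel(),v.ravel()].astype(float)
    return at_depth(im,px).reshape(480,640,3)
def circ(P):
    from scipy.optimize import least_squares
    r=least_squares(lambda p:np.hypot(P[:,0]-p[0],P[:,1]-p[1])-p[2],[*P[:,:2].mean(0),.05],loss="soft_l1",f_scale=.002); return r.x
def hsvm(im,h0,h1,s=120,v=60):
    h=cv2.cvtColor(im["pixels"],cv2.COLOR_RGB2HSV).astype(int); return (h[...,0]>=h0)&(h[...,0]<=h1)&(h[...,1]>s)&(h[...,2]>v)
E
python3 - <<'E'
from meas import *
for c in("top","side"):
    im=cam(c); C=cloud(im); ok=im["depth"]>0
    T=at_z(im,[[267,243] if c=="top" else [298,292]],.075)[0]
    near=ok&(np.hypot(C[...,0]-T[0],C[...,1]-T[1])<.16)
    rim=near&(np.hypot(C[...,0]-T[0],C[...,1]-T[1])<.07)&(abs(C[...,2]-.075)<.006)&(im["pixels"].min(2)>110)
    m=rim.astype(np.uint8); cs=max(cv2.findContours(m,cv2.RETR_EXTERNAL,cv2.CHAIN_APPROX_NONE)[0],key=len).reshape(-1,2)
    P=at_z(im,cs,.075); print(c,"drum guess",T,"rim outer fit",circ(P),"n",rim.sum(),"z",np.median(C[rim][:,2]))
    deck=near&(abs(C[...,2]-.04)<.006); D=C[deck][:,:2].astype(np.float32); print("deck",cv2.minAreaRect(D),len(D), "z",np.median(C[deck][:,2]))
    def cen(mask,z,n):
        q=np.argwhere(mask)[:,::-1]
        if len(q): print(n,at_z(im,[q.mean(0)],z)[0],len(q),"px",q.mean(0),"d",np.median(C[mask],0))
    cen(near&hsvm(im,22,35),.04,"yellow"); cen(near&hsvm(im,45,80,80),.04,"green")
    red=hsvm(im,0,6)|hsvm(im,174,180)
    cen(near&red&(C[...,2]<.048),.04,"redmark"); cen(near&red&(C[...,2]>.05),.065,"pin")
    o=hsvm(im,5,18,165,100)&ok&(C[...,2]>.015)
    n,l,st,ce=cv2.connectedComponentsWithStats(o.astype(np.uint8)); k=1+st[1:,4].argmax(); o=l==k
    cs=max(cv2.findContours(o.astype(np.uint8),cv2.RETR_EXTERNAL,cv2.CHAIN_APPROX_NONE)[0],key=len)
    hull=cv2.convexHull(cs).reshape(-1,2); P=at_z(im,hull,.028); x=circ(P); print("lid",x,"px",ce[k],st[k])
    b=ok&(np.hypot(C[...,0]-x[0],C[...,1]-x[1])<.05)&(im["pixels"].max(2)<60)&(C[...,2]>.054)
    q=np.argwhere(b)[:,::-1]; W=at_z(im,q,.062)[:,:2]; w,V=np.linalg.eigh(np.cov(W.T)); print("bar",W.mean(0),np.degrees(np.arctan2(V[1,1],V[0,1])),np.sqrt(w*12),len(q),np.median(C[b][:,2]))
E
```

```text
top drum guess [0.5781 0.1495 0.075 ] rim outer fit [0.5734 0.1458 0.0519] n 437 z 0.07463967399177251
deck ((0.6224008798599243, 0.1426033079624176), (0.20695951581001282, 0.2282506227493286), 87.4356689453125) 1885 z 0.03978055669293723
yellow [0.5921 0.0754 0.04  ] 6 px [294.  240.5] d [0.5921 0.0754 0.04  ]
green [0.6565 0.1905 0.04  ] 79 px [254.2025 218.8987] d [0.6568 0.1909 0.0398]
redmark [0.6576 0.1404 0.04  ] 95 px [271.5368 218.4105] d [0.6578 0.1384 0.0411]
pin [0.6258 0.224  0.065 ] 29 px [241.2414 227.3793] d [0.6224 0.2249 0.082 ]
lid [ 0.5678 -0.156   0.0508] px [374.4396 249.5157] [357 232  36  35 828]
bar [ 0.5659 -0.1553] -171.6813841239204 [0.0158 0.0595] 109 0.061036516502420035
side drum guess [0.5717 0.1477 0.075 ] rim outer fit [0.5743 0.1468 0.0536] n 1002 z 0.07488476352207962
deck ((0.595274806022644, 0.14371652901172638), (0.20981132984161377, 0.17117302119731903), 88.48657989501953) 3621 z 0.04026806820329276
green [0.6563 0.1883 0.04  ] 141 px [250.5532 308.4326] d [0.6553 0.1896 0.0414]
redmark [0.6565 0.1396 0.04  ] 170 px [258.9941 289.1824] d [0.6567 0.1366 0.0411]
pin [0.6256 0.2223 0.065 ] 105 px [258.6952 319.0476] d [0.6227 0.2293 0.0748]
lid [ 0.5661 -0.1536  0.0515] px [338.7971 208.882 ] [318 192  43  29 695]
bar [ 0.565  -0.1527] -171.64626327357522 [0.0223 0.0588] 126 0.06078509549249406
```

Run:
```python
from meas import *
for c in("top","side"):
    im=cam(c); C=cloud(im); ok=im["depth"]>0
    near=ok&(np.hypot(C[...,0]-.574,C[...,1]-.1463)<.16)
    px=im["pixels"].astype(int); sat=px.max(2)-px.min(2)
    d=(near&(abs(C[...,2]-.04)<.005)&(sat<30)).astype(np.uint8); d=cv2.morphologyEx(d,cv2.MORPH_OPEN,np.ones((3,3)))
    n,l,st,ce=cv2.connectedComponentsWithStats(d); k=1+st[1:,4].argmax()
    cs=max(cv2.findContours((l==k).astype(np.uint8),cv2.RETR_EXTERNAL,cv2.CHAIN_APPROX_NONE)[0],key=len).reshape(-1,2)
    P=at_z(im,cs,.04)[:,:2].astype(np.float32); r=cv2.minAreaRect(P); print(c,r,"mill origin if yaw0",np.array(r[0])-[.02,.015])
    # yellow
    y=near&hsvm(im,18,35,130,90)&(C[...,2]>.03)&(C[...,1]<.09)
    q=np.argwhere(y)[:,::-1]; print(len(q)); 
    if len(q): W=at_z(im,q,.04)[:,:2]; print("yellow",W.mean(0),W.min(0),W.max(0))
    for th in(-4,-3,-2,-1,0,1):
        a=np.radians(th);R=np.array([[np.cos(a),-np.sin(a)],[np.sin(a),np.cos(a)]])
        Q=(P-[.574,.1463])@R; print(th,np.percentile(Q,[3,97],axis=0).ravel())
    r=.09; 
    for th in(-5,-3,-1.5,0):
        a=np.radians(th);R=np.array([[np.cos(a),-np.sin(a)],[np.sin(a),np.cos(a)]]); p=R@[.0482,.0819]+[.574,.1463]; n=R@[.02,-.09]+[.574,.1463]
        print(th,"pintop px",proj(im,[[*p,.086]]),"notch",n,proj(im,[[*n,.04]]))
    save(im,c+"_mill.png",(225,195,325,280) if c=="top" else (220,240,350,370),7 if c=="top" else 4.5)
```

```text
top ((0.6274564266204834, 0.08984009176492691), (0.0385100394487381, 0.01725682057440281), 0.3160894215106964) mill origin if yaw0 [0.6075 0.0748]
111
yellow [0.59   0.0573] [0.5729 0.041 ] [0.6082 0.0753]
-4 [ 0.0386 -0.0624  0.0762 -0.043 ]
-3 [ 0.0375 -0.0631  0.0753 -0.0442]
-2 [ 0.0364 -0.0638  0.0745 -0.0454]
-1 [ 0.0354 -0.0645  0.0736 -0.0466]
0 [ 0.0343 -0.0651  0.0727 -0.0478]
1 [ 0.0332 -0.066   0.0717 -0.0488]
-5 pintop px [[240.4137 224.5367]] notch [0.5861 0.0549] [[301.1487 242.5149]]
-3 pintop px [[239.7246 225.4914]] notch [0.5893 0.0554] [[300.9822 241.4264]]
-1.5 pintop px [[239.2297 226.2223]] notch [0.5916 0.0558] [[300.8321 240.6149]]
0 pintop px [[238.7541 226.9654]] notch [0.594  0.0563] [[300.6603 239.8081]]
side ((0.5944064855575562, 0.16031020879745483), (0.17296703159809113, 0.1695786416530609), 88.51270294189453) mill origin if yaw0 [0.5744 0.1453]
125
yellow [0.5922 0.0526] [0.5729 0.0388] [0.6098 0.0682]
-4 [-0.0671 -0.0723  0.0997  0.1033]
-3 [-0.0657 -0.0714  0.1013  0.1017]
-2 [-0.0646 -0.0706  0.1024  0.1006]
-1 [-0.0641 -0.0699  0.1039  0.1001]
0 [-0.0647 -0.0691  0.1054  0.1004]
1 [-0.0653 -0.0683  0.1067  0.101 ]
-5 pintop px [[256.0402 312.8167]] notch [0.5861 0.0549] [[304.8161 265.8788]]
-3 pintop px [[257.0806 313.9883]] notch [0.5893 0.0554] [[303.289  265.6976]]
-1.5 pintop px [[257.8963 314.8475]] notch [0.5916 0.0558] [[302.1392 265.5891]]
0 pintop px [[258.7418 315.6894]] notch [0.594  0.0563] [[300.9865 265.5041]]
```

View pics/side_mill.png

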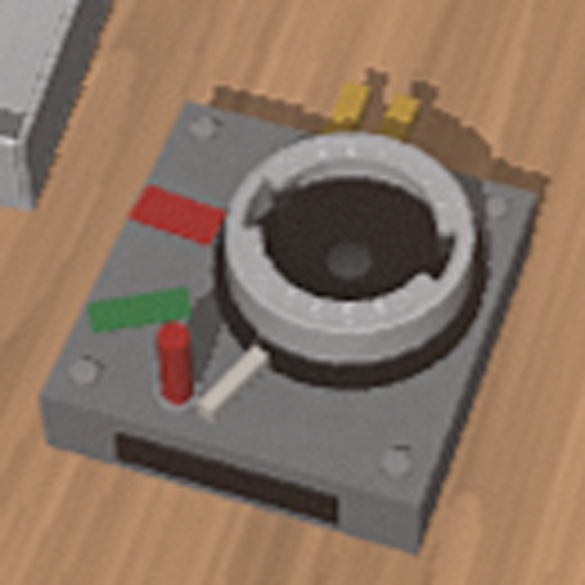

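View pics/top_mill.png

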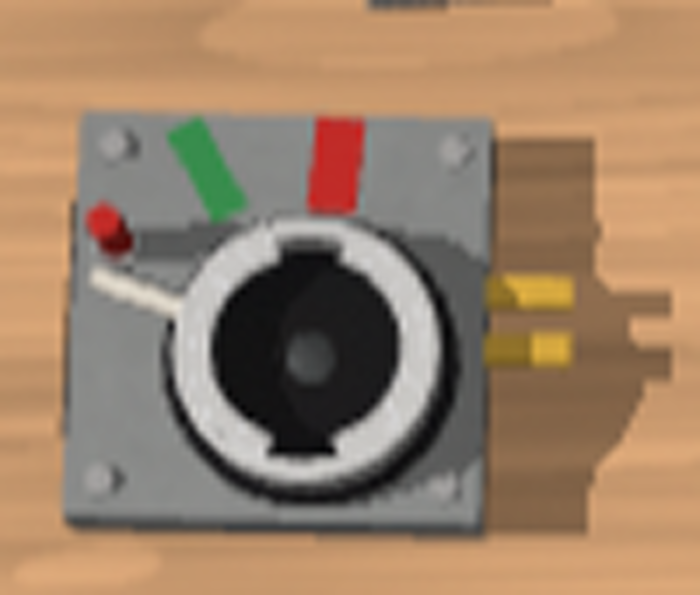

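Fit: mill origin about (0.574, 0.146), yaw about -1.5°, which agrees with the deck, pin top and slot pixels. This puts the pin at (0.624, 0.227) and the notch at (0.592, 0.056). The lid is at (0.566, -0.154) with its bar at 8.3°.

jog_arm:
  plan: "0 0 6.65 0 0 0.5 100;0 0 6.65 0 0 0.5 100;0 0 6.65 0 0 0.5 100;0 0 6.65 0 0 0.5 100;0 0 6.65 0 0 0.5 100;0 0 6.65 0 0 0.5 100;0 0 6.65 0 0 0.5 100;0 0 6.65 0 0 0.5 100;0 0 6.65 0 0 0.5 100;0 0 6.65 0 0 0.5 100"
  grip_force: 40

```text
time_s: 2.13
position: [0.2322, 0.4986, 0.1811]
tool_rot: [[0.031, 1.0, -0.0], [1.0, -0.031, 0.0], [0.0, -0.0, -1.0]]
ft_force: [-0.1, -0.1, -0.3]
grip_width: 0.0521
gripper_force: 0.0
```

jog_arm:
  plan: "0 0 0 -1.85 2.8 0 100;0 0 0 -1.85 2.8 0 100;0 0 0 -1.85 2.8 0 100;0 0 0 -1.85 2.8 0 100;0 0 0 -1.85 2.8 0 100;0 0 0 -1.85 2.8 0 100;0 0 0 -1.85 2.8 0 100;0 0 0 -1.85 2.8 0 100;0 0 0 -1.85 2.8 0 100;0 0 0 -1.85 2.8 0 100"

```text
time_s: 2.97
position: [0.5086, 0.3053, 0.1814]
tool_rot: [[0.026, 1.0, 0.0], [1.0, -0.026, 0.0], [0.0, 0.0, -1.0]]
ft_force: [0.3, 0.6, -0.4]
grip_width: 0.052
gripper_force: 0.0
```

jog_arm:
  plan: "0 0 0 -1.53 2.38 1.2 100;0 0 0 -1.53 2.38 1.2 100;0 0 0 -1.53 2.38 1.2 100;0 0 0 -1.53 2.38 1.2 100;0 0 0 -1.53 2.38 1.2 100;0 0 0 0 0 0 100;0 0 0 0 0 0 100"

```text
time_s: 3.55
position: [0.6247, 0.2259, 0.1201]
tool_rot: [[0.028, 1.0, -0.002], [1.0, -0.028, -0.0], [-0.0, -0.002, -1.0]]
ft_force: [-1.3, 0.2, -0.4]
grip_width: 0.0517
gripper_force: 0.0
```

Run:
```python
from meas import *
im=cam("side"); print(env.observe()["position"],env.observe()["time_s"])
p=env.observe()["position"]; print("tcp px",proj(im,[p,[p[0],p[1],.086]]), "pin top px", proj(im,[[.6243,.2267,.086]]))
save(im,"s_pin.png",(190,220,350,350),4.5)
```

```text
[0.6242 0.2269 0.1211] 3.6
tcp px [[256.9491 303.8137]
 [257.9821 314.8584]] pin top px [[257.9495 314.7602]]
```

View pics/s_pin.png

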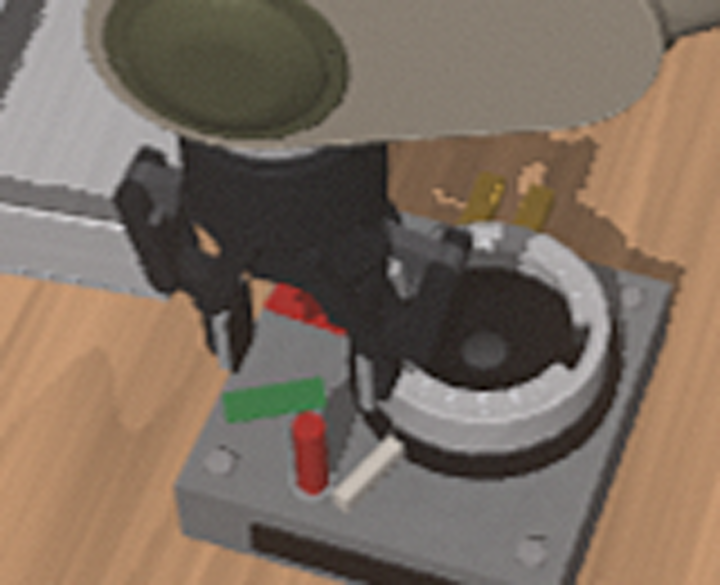

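The picture shows the pin's red top at about (259,313), between the fingers and within 2 mm of the prediction. Descend and grip.

jog_arm:
  plan: "0 0 0 0 0 1.6 100;0 0 0 0 0 1.6 100;0 0 0 0 0 1.6 100;0 0 0 0 0 1.6 100;0 0 0 0 0 0 180;0 0 0 0 0 0 255;0 0 0 0 0 0 255;0 0 0 0 0 0 255;0 0 0 0 0 0 255;0 0 0 0 0 0 255"

```text
time_s: 4.43
position: [0.625, 0.2273, 0.0589]
tool_rot: [[0.026, 1.0, 0.003], [1.0, -0.026, 0.001], [0.001, 0.003, -1.0]]
ft_force: [-0.0, 1.3, 6.6]
grip_width: 0.0118
gripper_force: 39.5
```

jog_arm:
  plan: "0 0 0 0 0 -1 255;0 0 0 0 0 -1 255;0 0 0 0 0 -1 255;0 0 0 0 0 -1 255;0 0 0 0 0 -1.2 255;0 0 0 0 0 -1.2 255;0 0 0 0 0 -1.2 255;0 0 0 0 0 -1.2 255;0 0 0 0 0 0 255;0 0 0 0 0 0 255"

```text
time_s: 5.27
position: [0.6242, 0.2269, 0.1461]
tool_rot: [[0.026, 1.0, 0.001], [1.0, -0.026, 0.0], [0.0, 0.001, -1.0]]
ft_force: [0.2, -0.2, -1.4]
grip_width: 0.0112
gripper_force: 39.4
```

Run:
```python
from meas import *
im=cam("side"); s=env.observe();p=s["position"]; print(p,s["time_s"],s["grip_width"],s["ft_force"])
for n,q in(("origin",[p[0],p[1],p[2]-.017]),("foot",[p[0],p[1],p[2]-.047])): print(n,proj(im,[q]))
save(im,"s_lift.png",(190,200,350,330),4.5)
```

```text
[0.6239 0.2268 0.1451] 5.3167 0.011307171603698086 [-0.1915 -0.0567 -1.6332]
origin [[256.8819 301.5507]]
foot [[257.7743 311.1232]]
```

View pics/s_lift.png

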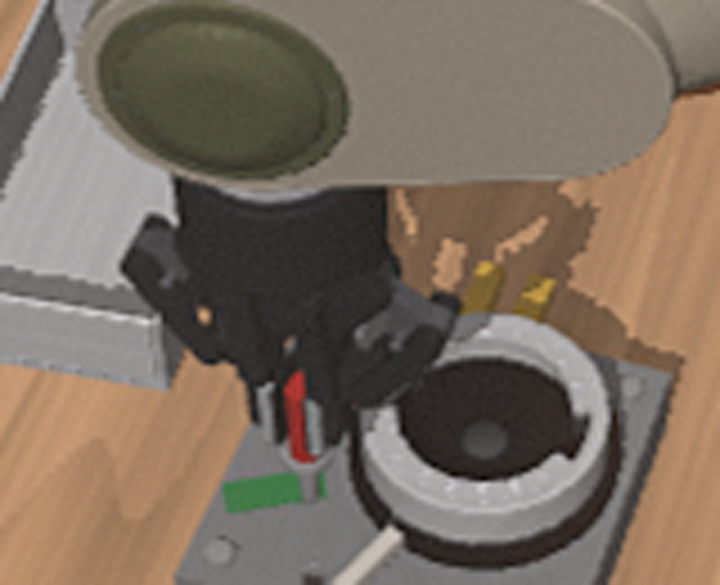

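The pin came out and is held upright; its collar is at about (258,303) and its foot at (259,311). Carry it across to the notch.

jog_arm:
  plan: "0 0 0 -2.86 -0.46 0 255;0 0 0 -2.86 -0.46 0 255;0 0 0 -2.86 -0.46 0 255;0 0 0 -2.86 -0.46 0 255;0 0 0 -2.86 -0.46 0 255;0 0 0 -2.86 -0.46 0 255;0 0 0 0 0 1.4 255;0 0 0 0 0 1.4 255;0 0 0 0 0 1.2 255;0 0 0 0 0 0 255"

```text
time_s: 6.15
position: [0.5906, 0.056, 0.1023]
tool_rot: [[0.026, 1.0, -0.006], [1.0, -0.026, 0.001], [0.0, -0.006, -1.0]]
ft_force: [-0.8, -0.0, -0.5]
grip_width: 0.0116
gripper_force: 39.4
```

Run:
```python
from meas import *
im=cam("side"); s=env.observe();p=s["position"]; print(p,s["time_s"],s["grip_width"],s["ft_force"])
print("foot at tcp",proj(im,[[p[0],p[1],p[2]-.047]]),"notch",proj(im,[[p[0],p[1],.04]]))
save(im,"s_notch.png",(250,215,350,295),7)
```

```text
[0.5913 0.0561 0.1038] 6.2 0.011439962447705558 [ 0.9233 -0.808  -0.2267]
foot at tcp [[302.2618 260.6053]] notch [[302.2434 265.7233]]
```

View pics/s_notch.png

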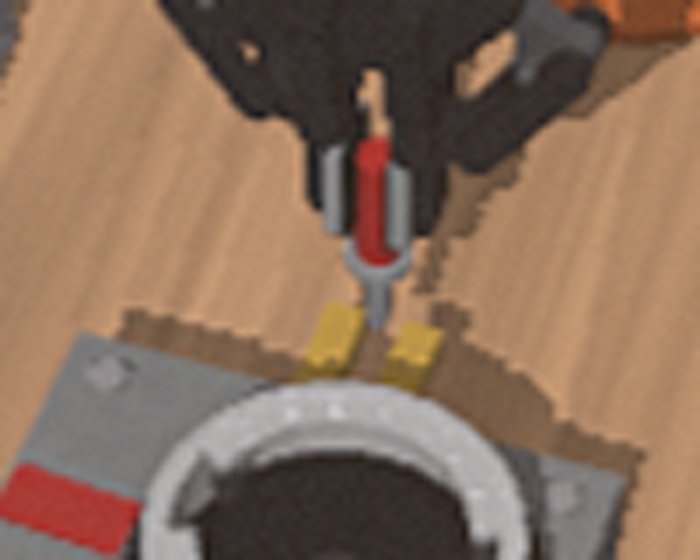

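Run:
```python
from meas import *
im=cam("side")
a=cv2.imread("pics/side0.png"); h=cv2.cvtColor(a,cv2.COLOR_BGR2HSV)
for r in range(257,272):
    print(r,"".join("Y" if (18<=x[0]<=35 and x[1]>130 and x[2]>90) else "." for x in h[r,288:322]))
b=im["pixels"]
# prong tops: predicted outline of prongs in image for TCP-based frame, x offsets
for dx in(0,.001,.002,.003):
    o=np.array([.5916-.012+dx,.0558]);  print(dx,proj(im,[[.5916+dx-.006,.0408,.04],[.5916+dx+.006,.0408,.04],[.5916+dx-.006,.0608,.04],[.5916+dx+.006,.0608,.04]]).round(1).tolist())
g=cv2.cvtColor(b,cv2.COLOR_RGB2HSV)
for r in range(252,264): print(r,g[r,296:312,1].tolist())
```

```text
257 ..................................
258 .........YY.......................
259 ........YYYYYY....................
260 ........YYYYYY....................
261 ........YYYYYY.....YYYYY..........
262 .......YYYYYYY.....YYYYYY.........
263 .......YYYYYYY.....YYYYYY.........
264 ......YYYYYYY.....YYYYYYY.........
265 ......YYYYYYY.....YYYYYYY.........
266 .....YYYYYYY.....YYYYYYY..........
267 .....YYYYYYY.....YYYYYYY..........
268 ....YYYYYYY.....YYYYYYY...........
269 ................YYYYYYY...........
270 ....................YY............
271 ..................................
0 [[307.0, 260.9], [301.5, 259.6], [304.2, 268.0], [298.7, 266.7]]
0.001 [[306.5, 260.8], [301.1, 259.5], [303.7, 267.9], [298.2, 266.6]]
0.002 [[306.1, 260.7], [300.6, 259.4], [303.3, 267.8], [297.8, 266.5]]
0.003 [[305.6, 260.6], [300.2, 259.3], [302.8, 267.7], [297.3, 266.4]]
252 [106, 110, 95, 12, 9, 10, 44, 95, 115, 43, 5, 16, 75, 109, 105, 100]
253 [107, 106, 111, 82, 12, 13, 2, 12, 9, 6, 15, 33, 93, 112, 104, 100]
254 [106, 104, 108, 108, 94, 53, 8, 2, 4, 30, 62, 95, 106, 109, 103, 104]
255 [104, 105, 104, 108, 109, 94, 16, 2, 0, 70, 105, 109, 108, 103, 107, 103]
256 [105, 105, 108, 107, 109, 100, 15, 2, 5, 61, 110, 107, 109, 102, 107, 106]
257 [100, 101, 101, 104, 107, 94, 14, 6, 2, 50, 110, 106, 105, 102, 103, 104]
258 [125, 150, 146, 126, 121, 90, 10, 11, 10, 45, 108, 108, 109, 108, 106, 103]
259 [142, 165, 162, 156, 157, 143, 41, 9, 10, 69, 103, 105, 105, 104, 107, 103]
260 [159, 161, 160, 162, 165, 160, 29, 14, 7, 94, 105, 113, 118, 106, 98, 95]
261 [165, 160, 158, 161, 161, 165, 82, 40, 71, 108, 104, 130, 158, 150, 142, 131]
262 [161, 158, 160, 157, 159, 160, 107, 102, 106, 104, 109, 143, 166, 161, 161, 163]
263 [160, 156, 160, 162, 162, 130, 102, 101, 101, 97, 130, 158, 162, 159, 159, 161]
```

The foot is at column 303.4 and the slot's middle, at the row where the foot will land, is about 302.4. I shift +1.5 mm along world x and lower into the slot.

jog_arm:
  plan: "0 0 0 0 0.15 0.8 255;0 0 0 0 0 0.8 255;0 0 0 0 0 0.4 255;0 0 0 0 0 0.3 255;0 0 0 0 0 0.3 255;0 0 0 0 0 0 255"

```text
time_s: 6.75
position: [0.5936, 0.0561, 0.0787]
tool_rot: [[0.026, 1.0, -0.001], [1.0, -0.026, 0.0], [0.0, -0.001, -1.0]]
ft_force: [-0.5, -0.4, -0.6]
grip_width: 0.0115
gripper_force: 39.4
```

jog_arm:
  plan: "0 0 0 0 0 0.4 255;0 0 0 0 0 0.4 255;0 0 0 0 0 0.4 255;0 0 0 0 0 0.4 255;0 0 0 0 0 0.3 255;0 0 0 0 0 0 255;0 0 0 0 0 0 255"

```text
time_s: 7.33
position: [0.5938, 0.056, 0.0601]
tool_rot: [[0.026, 1.0, -0.0], [1.0, -0.026, 0.0], [0.0, -0.0, -1.0]]
ft_force: [-0.0, -1.4, -0.9]
grip_width: 0.0115
gripper_force: 39.4
```

jog_arm:
  plan: "0 0 0 0 0 0.1 255;0 0 0 0 0 0.1 255;0 0 0 0 0 0 255"

```text
time_s: 7.58
position: [0.5941, 0.056, 0.0589]
tool_rot: [[0.026, 1.0, 0.001], [1.0, -0.026, -0.0], [-0.0, 0.001, -1.0]]
ft_force: [0.6, -0.7, 2.3]
grip_width: 0.0114
gripper_force: 39.9
```

Contact at the expected height. Open and back off straight up.

jog_arm:
  plan: "0 0 0 0 0 0 200;0 0 0 0 0 0 170;0 0 0 0 0 0 140;0 0 0 0 0 0 120;0 0 0 0 0 -1.5 110;0 0 0 0 0 -2 100;0 0 0 0 0 -2.5 100;0 0 0 0 0 -2.5 100"

```text
time_s: 8.25
position: [0.5935, 0.0561, 0.144]
tool_rot: [[0.026, 1.0, -0.001], [1.0, -0.026, 0.0], [0.0, -0.001, -1.0]]
ft_force: [-0.4, 0.3, 0.4]
grip_width: 0.052
gripper_force: 0.0
```

Run:
```python
from meas import *
im=cam("side"); s=env.observe();p=s["position"]; print(p,s["time_s"],s["grip_width"],s["ft_force"])
for q in("pin","notch"): print(q,[(np.round(r["at"],1).tolist(),round(r["confidence"],2)) for r in models.tip_of("side",q)][:3])
save(im,"s_parked.png",(250,215,350,295),7)
```

```text
[0.5957 0.056  0.1494] 8.3 0.051625698972593524 [1.3413 0.7758 4.3512]
pin [([303.2, 265.3], 0.61)]
notch [([304.4, 261.4], 0.73), ([260.7, 326.5], 0.42)]
```

View pics/s_parked.png

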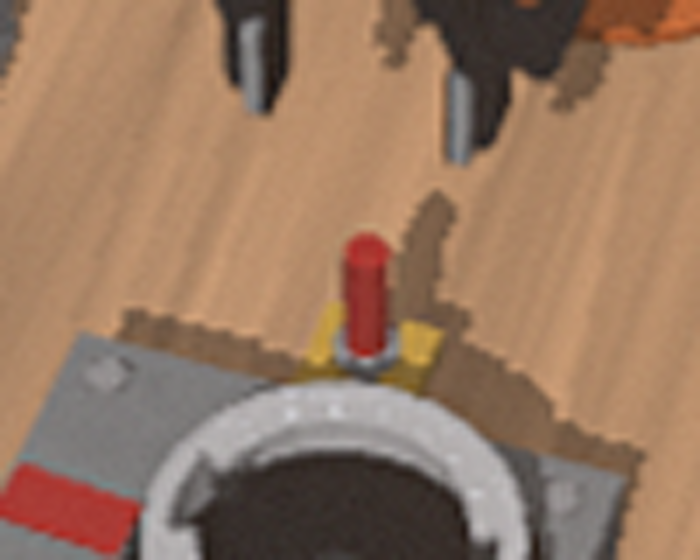

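The pin stands upright in the slot with its collar down at (303,264). Next: turn to the lid's bar and travel to it.

jog_arm:
  plan: "0 0 -7.13 0 0 0 100;0 0 -7.13 0 0 0 100;0 0 -7.13 0 0 0 100;0 0 -7.13 0 0 0 100;0 0 -7.13 0 0 0 100;0 0 -7.13 0 0 0 100;0 0 -7.13 0 0 0 100;0 0 -7.13 0 0 0 100;0 0 -7.13 0 0 0 100;0 0 -7.13 0 0 0 100"

```text
time_s: 9.23
position: [0.5933, 0.0561, 0.1418]
tool_rot: [[-0.941, 0.339, -0.003], [0.339, 0.941, 0.0], [0.002, -0.001, -1.0]]
ft_force: [-0.4, -0.2, -0.5]
grip_width: 0.0522
gripper_force: 0.0
```

jog_arm:
  plan: "0 0 -7.13 0 0 0 100;0 0 -7.13 0 0 0 100;0 0 -7.13 0 0 0 100;0 0 -7.13 0 0 0 100;0 0 0 0 0 0 100"

```text
time_s: 9.65
position: [0.5933, 0.0561, 0.1419]
tool_rot: [[-0.989, -0.15, -0.002], [-0.15, 0.989, 0.0], [0.002, 0.001, -1.0]]
ft_force: [0.4, 0.7, 0.0]
grip_width: 0.0521
gripper_force: 0.0
```

jog_arm:
  plan: "0 0 0 0.82 -2.92 0 100;0 0 0 0.82 -2.92 0 100;0 0 0 0.82 -2.92 0 100;0 0 0 0.82 -2.92 0 100;0 0 0 0.82 -2.92 0 100;0 0 0 0.82 -2.92 0 100;0 0 0 0.82 -2.92 0 100;0 0 0 0 0 2 100;0 0 0 0 0 2 100;0 0 0 0 0 1 100"

```text
time_s: 10.48
position: [0.5654, -0.1546, 0.0904]
tool_rot: [[-0.99, -0.14, -0.004], [-0.14, 0.99, 0.002], [0.004, 0.002, -1.0]]
ft_force: [-1.0, 0.6, -1.0]
grip_width: 0.052
gripper_force: 0.0
```

Run:
```python
from meas import *
s=env.observe();p=s["position"]; print(p,s["time_s"],np.array(s["tool_rot"])[:2,1])
for c in("side","top"):
    im=cam(c); C=cloud(im); print(c,proj(im,[[.567,-.1545,.062],[p[0],p[1],p[2]]]),[np.round(r["at"],1).tolist() for r in models.tip_of(c,"lid")][:4])
    if c=="side": save(im,"s_lid.png",(280,150,400,250),6)
```

```text
[ 0.5654 -0.1546  0.0904] 10.4833 [-0.1404  0.9901]
side [[339.6909 193.4035]
 [341.0074 184.4252]] [[277.0, 190.8], [361.0, 171.9], [338.5, 212.0], [214.0, 246.8]]
top [[375.173  247.1146]
 [376.125  245.6965]] [[370.6, 310.2], [376.7, 201.7], [425.3, 256.1], [469.0, 262.6]]
```

View pics/s_lid.png

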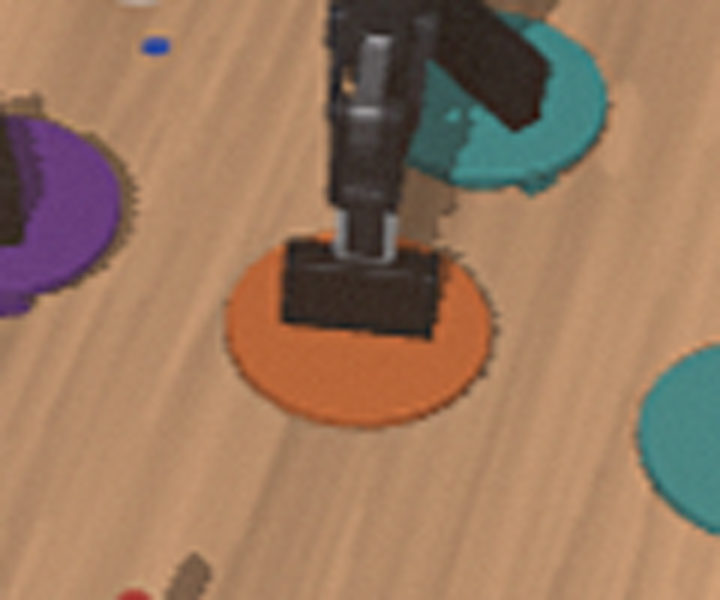

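The finger is centred on the bar: finger column about 366, bar 361, cap 360 in the crop. Descend and grip.

jog_arm:
  plan: "0 0 0 0 0 1.6 100;0 0 0 0 0 1.6 100;0 0 0 0 0 1.6 100;0 0 0 0 0 1.0 100;0 0 0 0 0 0 150;0 0 0 0 0 0 220;0 0 0 0 0 0 255;0 0 0 0 0 0 255;0 0 0 0 0 0 255;0 0 0 0 0 0 255"
  grip_force: 60

```text
time_s: 11.52
position: [0.5675, -0.1548, 0.0366]
tool_rot: [[-0.989, -0.145, 0.003], [-0.145, 0.989, -0.001], [-0.002, -0.001, -1.0]]
ft_force: [-0.3, 0.7, 7.1]
grip_width: 0.0149
gripper_force: 59.5
```

jog_arm:
  plan: "0 0 0 0 0 -0.6 255;0 0 0 0 0 -1 255;0 0 0 0 0 -1.3 255;0 0 0 0 0 -1.3 255;0 0 0 0 0 -1.3 255;0 0 4.9 0 0 -1.5 255;0 0 4.9 0 0 -1.5 255;0 0 0 0 0 -1.5 255;0 0 0 0 0 -1 255;0 0 0 0 0 0 255"

```text
time_s: 12.35
position: [0.5674, -0.1548, 0.1479]
tool_rot: [[-1.0, 0.025, 0.004], [0.025, 1.0, -0.002], [-0.004, -0.002, -1.0]]
ft_force: [1.0, 0.1, -2.1]
grip_width: 0.0153
gripper_force: 58.7
```

jog_arm:
  plan: "0 0 0 0 2 0 255;0 0 0 0 3.5 0 255;0 0 0 0 3.5 0 255;0 0 0 0 3.5 0 255;0 0 0 0 3.5 0 255;0 0 0 0 3.5 0 255;0 0 0 0 3.5 0 255;0 0 0 0 3.5 0 255;0 0 0 0 2.6 0 255;0 0 0 0 1 0 255"

```text
time_s: 13.18
position: [0.5735, 0.1498, 0.1445]
tool_rot: [[-1.0, 0.022, -0.002], [0.022, 1.0, 0.001], [0.002, 0.001, -1.0]]
ft_force: [-0.5, -0.9, -2.3]
grip_width: 0.0148
gripper_force: 58.8
```

jog_arm:
  plan: "0 0 0 0 0 0 255;0 0 0 0 0 0 255"

```text
time_s: 13.35
position: [0.5741, 0.146, 0.1448]
tool_rot: [[-1.0, 0.024, -0.001], [0.024, 1.0, -0.001], [0.001, -0.001, -1.0]]
ft_force: [0.4, -0.4, -2.4]
grip_width: 0.0153
gripper_force: 58.8
```

Run:
```python
from meas import *
s=env.observe();p=s["position"]; print(p,s["time_s"],s["tool_rot"][0])
for c in("side","top"):
    im=cam(c); C=cloud(im); z=p[2]-.0366+.028
    o=hsvm(im,5,18,165,60); n,l,st,ce=cv2.connectedComponentsWithStats(o.astype(np.uint8))
    for k in np.argsort(-st[1:,4])[:2]+1:
        cs=max(cv2.findContours((l==k).astype(np.uint8),cv2.RETR_EXTERNAL,cv2.CHAIN_APPROX_NONE)[0],key=len)
        hull=cv2.convexHull(cs).reshape(-1,2); print(c,st[k],"z",np.median(C[l==k][:,2]),z,circ(at_z(im,hull,z)))
    if c=="side": save(im,"s_above.png",(220,200,380,330),4.5)
```

```text
[0.5741 0.146  0.1448] 13.35 [-0.9997  0.0244 -0.001 ]
side [ 271  253   54   43 1219] z 0.13613351795843853 0.13618112624934356 [0.5724 0.149  0.0514]
side [279  94  49   3  93] z 0.006167038870341424 0.13618112624934356 [ 1.8469 -3.4813  3.2837]
top [500 158  22  43 116] z 0.007454203944308513 0.13618112624934356 [-118.4713  307.6541  330.4371]
top [248 240   8   4  20] z 0.13439935820860716 0.13618112624934356 [0.5707 0.1878 0.0068]
```

View pics/s_above.png

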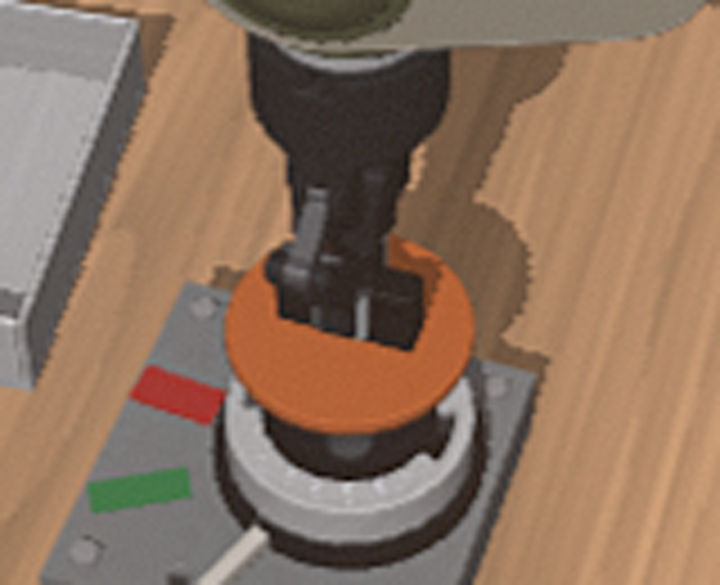

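The lid hangs centred within about 2 mm over the mouth, with its lugs along the gaps. I correct by +1.5 mm x and -0.5 mm y, then lower with a force check.

jog_arm:
  plan: "0 0 0 -0.15 -0.05 0.8 255;0 0 0 0 0 0.8 255;0 0 0 0 0 0.8 255;0 0 0 0 0 0.5 255;0 0 0 0 0 0.3 255;0 0 0 0 0 0.3 255;0 0 0 0 0 0.2 255;0 0 0 0 0 0 255"

```text
time_s: 14.12
position: [0.5757, 0.1459, 0.108]
tool_rot: [[-1.0, 0.025, -0.0], [0.025, 1.0, -0.0], [0.0, -0.0, -1.0]]
ft_force: [-0.7, 0.3, -2.1]
grip_width: 0.0151
gripper_force: 58.8
```

jog_arm:
  plan: "0 0 0 0 0 0.2 255;0 0 0 0 0 0.2 255;0 0 0 0 0 0.2 255;0 0 0 0 0 0.2 255;0 0 0 0 0 0 255;0 0 0 0 0 0 255"

```text
time_s: 14.62
position: [0.5758, 0.1458, 0.1002]
tool_rot: [[-1.0, 0.025, -0.0], [0.025, 1.0, -0.0], [0.0, -0.0, -1.0]]
ft_force: [-0.2, 0.3, -2.1]
grip_width: 0.0149
gripper_force: 58.8
```

jog_arm:
  plan: "0 0 0 0 0 0.2 255;0 0 0 0 0 0.2 255;0 0 0 0 0 0.2 255;0 0 0 0 0 0.1 255;0 0 0 0 0 0.1 255;0 0 0 0 0 0 255;0 0 0 0 0 0 255"

```text
time_s: 15.2
position: [0.5758, 0.1459, 0.0923]
tool_rot: [[-1.0, 0.025, -0.0], [0.025, 1.0, 0.0], [0.0, 0.0, -1.0]]
ft_force: [-0.2, 0.4, -2.0]
grip_width: 0.0151
gripper_force: 58.8
```

jog_arm:
  plan: "0 0 0 0 0 0.05 255;0 0 0 0 0 0.05 255;0 0 0 0 0 0.05 255;0 0 0 0 0 0 255;0 0 0 0 0 0 255"

```text
time_s: 15.62
position: [0.5759, 0.1458, 0.0917]
tool_rot: [[-1.0, 0.025, 0.001], [0.025, 1.0, -0.0], [-0.001, -0.0, -1.0]]
ft_force: [-3.4, -1.2, 5.3]
grip_width: 0.0149
gripper_force: 59.9
```

The lid is seated: contact force, TCP z matches lid origin at 0.055. Twist clockwise.

jog_arm:
  plan: "0 0 3 0 0 0 255;0 0 4 0 0 0 255;0 0 4 0 0 0 255;0 0 4 0 0 0 255;0 0 4 0 0 0 255;0 0 4 0 0 0 255;0 0 4 0 0 0 255;0 0 4 0 0 0 255;0 0 4 0 0 0 255;0 0 0 0 0 0 255"
  grip_force: 80

```text
time_s: 16.45
position: [0.5762, 0.1454, 0.0917]
tool_rot: [[-0.802, 0.597, 0.002], [0.597, 0.802, -0.001], [-0.002, 0.0, -1.0]]
ft_force: [-1.1, -3.0, 4.9]
grip_width: 0.0148
gripper_force: 78.7
```

```bash
cat > ptr.py <<'E'
from meas import *
s=env.observe(); R=np.array(s["tool_rot"]); print(s["position"],s["time_s"],"yaw y",np.degrees(np.arctan2(R[1,1],R[0,1])),s["ft_force"],s["wrist_torque"],s["grip_width"],s["gripper_force"])
for c in("side","top"):
    im=cam(c); px=im["pixels"].astype(int); o=np.array([.5745,.1463])
    W=at_z(im,np.stack(np.meshgrid(np.arange(640),np.arange(480)),-1).reshape(-1,2),.052)[:,:2].reshape(480,640,2)-o
    r=np.hypot(W[...,0],W[...,1]); a=np.degrees(np.arctan2(W[...,1],W[...,0]))+1.5
    m=(r>.068)&(r<.094)&(a>-20)&(a<85)&(px.min(2)>135)&(px[...,0]-px[...,2]>8)
    if c=="side": m&=(cloud(im)[...,2]>.044)
    if m.any(): print(c,m.sum(),"angle median",np.median(a[m]),"spread",np.percentile(a[m],[10,90]),"-> collar",np.radians(70-np.median(a[m])))
    print([(np.round(t["at"],1).tolist(),round(t["confidence"],2),(lambda v:np.degrees(np.arctan2(v[1],v[0]))+1.5)(at_z(im,[t["at"]],.052)[0,:2]-o)) for t in models.tip_of(c,"pointer_tip")][:2])
    print("pin",[(np.round(t["at"],1).tolist()) for t in models.tip_of(c,"pin")][:2])
E
python3 ptr.py
```

```text
[0.5762 0.1454 0.0917] 16.45 yaw y 53.346162537830104 [-1.138  -2.9887  4.9369] [-0.4253  0.23   -0.071 ] 0.0148004320643748 78.72598171234131
side 67 angle median 43.71011350973486 spread [40.6108 46.9304] -> collar 0.45884507923070283
[([254.3, 314.9], 0.85, np.float64(44.494810953383165))]
pin []
top 283 angle median 16.06435236132533 spread [-13.424   42.0734] -> collar 0.9413546354903778
[]
pin [[298.5, 239.1]]
```

jog_arm:
  plan: "0 0 3 0 0 0 255;0 0 3 0 0 0 255;0 0 3 0 0 0 255;0 0 3 0 0 0 255;0 0 1.3 0 0 0 255;0 0 0 0 0 0 255;0 0 0 0 0 0 255"

```text
time_s: 17.33
position: [0.576, 0.1454, 0.0917]
tool_rot: [[-0.646, 0.763, 0.001], [0.763, 0.646, -0.001], [-0.001, 0.0, -1.0]]
ft_force: [-2.8, -2.7, 6.1]
grip_width: 0.0145
gripper_force: 78.8
```

```bash
cat >> ptr.py <<'E'
im=cam("side")
for z in(.052,.048): 
    v=at_z(im,[[267.5,329.7]],z)[0,:2]-o; print("rest tip check",np.degrees(np.arctan2(v[1],v[0]))+1.5,np.hypot(*v))
t=np.radians(np.array([30,44,70])-1.5); print(proj(im,np.c_[o[0]+.096*np.cos(t),o[1]+.096*np.sin(t),np.full(3,.052)]))
px=im["pixels"].astype(int); g=hsvm(im,45,80,80); print("green px left",g[280:340,230:280].sum())
save(im,"s_end.png",(220,250,350,360),5.5)
E
python3 ptr.py
```

```text
[0.576  0.1454 0.0917] 17.3333 yaw y 40.24519440080736 [-2.8051 -2.7146  6.0953] [-0.497   0.4402 -0.0051] 0.014471855627689188 78.84267210960388
side 72 angle median 31.296150176864245 spread [27.6602 34.7978] -> collar 0.675509612611144
[]
pin [[376.5, 146.4]]
top 283 angle median 16.06435236132533 spread [-13.424   42.0734] -> collar 0.9413546354903778
[]
pin [[299.3, 239.4]]
rest tip check 71.68914604883493 0.09089932710519284
rest tip check 70.55451911898297 0.08902112336469455
[[248.2315 306.0809]
 [251.3629 315.6686]
 [264.6171 330.7714]]
green px left 75
```

View pics/s_end.png

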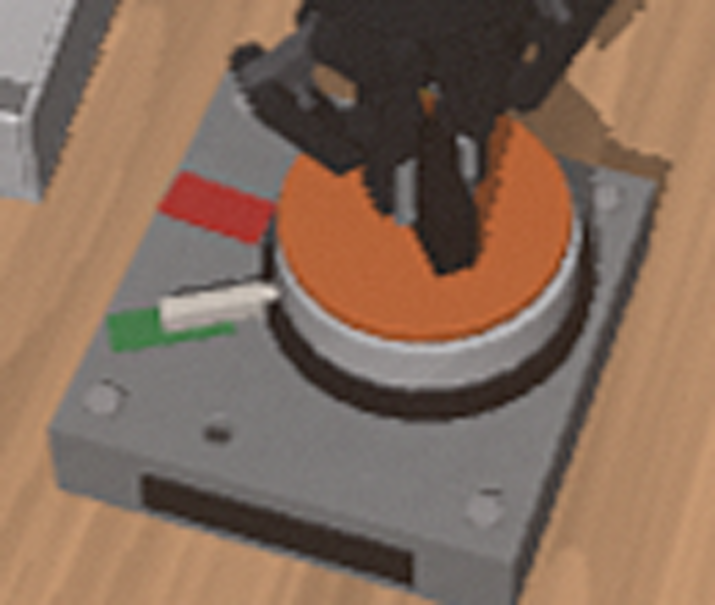

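The white pointer, drawn 12 mm above the deck, lies over and parallel to the green mark. It measures about 31° (collar about 0.68). The lid is flush on the rim and gripped at 79 N. I hand it in.

```bash
python3 -c "
from rig import job; print(job.close_job())"
```

```text
the job is handed in; nothing more can be done
None
```

I handed the job in at about 17.5 s, and the rig gave no verdict: the pin is parked upright in the yellow notch, and the lid is seated, twisted clockwise and still gripped, with the collar at about 0.68 rad (half-way is 0.7).

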